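# Load the sample trolley and unhitch it

## Task

Get the sample trolley ready to leave: first stand the blue-capped sample tube from its sloping rest upright, cap up, in the trolley's blue holder cup and let go of it. Then take the red latch tab on the hitch, pull it sideways towards the robot against its spring, and with it pulled lift the yellow tongue off the ball until the coupler is at least 50 mm higher than it was parked. Finish while still holding the tongue raised and still in your grip (do not let go), with the tube still in its cup and the other things on the bench left where they are.

Things in the scene. Friction and masses are not known exactly. Their poses are not given: they have to be found in the camera images.
- tube_mid (a point): Centre of the loose sample tube: white, round, 16 mm thick, 150 mm long, about 35 g, purple band, blue cap (top 20 mm, 19 mm thick). Its z axis runs along it to the cap. It starts in a white rest sloping at 45 degrees, cap end up and away from the robot (within 0.5 rad). The trough is 23 mm wide with lips below the tube's axis and carries its lower 85 mm; the upper 65 mm are free all round.
- tube_foot (a point): Centre of the tube's bottom end, 75 mm from tube_mid; same axes.
- cup_floor (a point): Centre of the inner floor of the blue round holder cup fixed on the trolley, 49 mm above the bench; the cup is 29 mm wide inside, 38 outside, 51 deep. Axes are the trolley's: x away from the robot, y to the robot's left (away from the hitch), z up. The trolley (green deck 160 x 200 mm, top 45 mm up, its centre at x -20, y +40 mm from the cup) is fixed, turned up to 0.22 rad.
- cup_rim (a point): Centre of the cup's mouth, 100 mm above the bench; same axes.
- tongue_hinge (a point): Middle of the horizontal hinge where the yellow tongue joins the trolley, 50 mm above the bench; trolley axes. The tongue runs from here 180 mm along -y of the trolley to the ball and lifts about the trolley's x axis.
- ball (a point): Centre of the fixed steel hitch ball (29 mm across) on its dark mount, 47 mm above the bench; trolley axes.
- coupler (a point): Centre of the top of the coupler, the yellow 54 x 54 mm housing at the tongue's free end that sits over the ball; its axes turn with the tongue. Parked it is 68 mm above the bench.
- latch_tab (a point): Centre of the red upright latch tab on the coupler: 12 mm thick along its x (the direction of pull), 26 mm along the tongue, 40 mm high (73 to 113 mm above the bench when parked; steel slide plate just under it). Axes turn with the tongue (parked: those of the trolley). It slides along -x, towards the robot, and lifts the tongue with it once the latch is clear.
- latch (a joint): Sideways travel of the latch along -x of the trolley (towards the robot): 0 closed, 0.016 m fully pulled. A spring closes it: about 3.5 N at 0 and 7.5 N at 0.016. Under about 7 mm its steel tooth hooks under the ball and the tongue cannot be lifted.
- tongue (a joint): Lift angle of the tongue: 0 parked on the ball, grows as the coupler rises, up to 0.8 rad. 0.35 rad raises the coupler about 60 mm. It falls back by itself when let go; lifting at the tab takes about 3 N.
- cartridge: Bystander: small blue and white cartridge standing on the trolley deck, 34 x 30 x 49 mm high; origin at the centre of its underside.
- jar: Bystander: specimen jar with yellow lid, 48 mm across, 55 mm high; origin at the centre of its underside.
- reagent: Bystander: reagent bottle with green cap, 56 mm across, 130 mm high; origin at the centre of its underside.
- sanitiser: Bystander: bottle with blue cap, 60 mm across, 150 mm high; origin at the centre of its underside.
- dish: Bystander: open steel dish, 100 x 120 x 30 mm high; origin at the centre of its underside.
- tipbox: Bystander: grey box with purple lid, 82 x 112 x 61 mm high; origin at the centre of its underside.

How it is judged:
By the outcome, as a careful person would: the job done as asked, in the order asked, and still so for the second after the job is handed in, while the arm keeps its last pose, push and grip.
It also fails if it takes over 54 s, if anything falls off the work surface, if the arm or the gripper's body presses on something with over 40 N, if the wrist force passes 120 N, or if a joint passes its speed limit or range.

## Robot

A 6-joint arm with a two-finger parallel gripper is mounted at the origin on the work surface. World frame = base frame: x ahead of the robot, y to its left, z up, the work surface at z = 0. Lengths are in m, angles in rad, forces in N, time in s.
With the tool pointing down it reaches from about 0.25 to 0.775 m from the base axis. Payload 4 kg.
Tool frame: the origin (TCP) lies midway between the tips of the shut fingers; the grasp point (between the pads) lies behind it (bot.grip_depth is the z of the grasp point in the tool frame, in m); z points along the fingers, y is the direction in which the jaws open and shut (so a half turn about z gives the same grasp; the last joint's range is limited). The gripper opens to 85 mm and grips with 20 to 120 N. Pads are 22 mm wide; open, the fingers measure 114 mm over their backs; the gripper's body (76 mm by 85 mm) begins 54 mm behind the grasp point. The pads swing forward as they close: fully open they stand 13 mm farther back than shut.
Start: joints at [-1.343, 0.087, 1.371, -0, 1.684, -0.103], TCP at [0.179, -0.52, 0.197] pointing down, gripper open.
Joint ranges: [-3.1, 3.1], [-0.76, 2.03], [0.27, 2.55], [-1.08, 4.22], [0.17, 2.65], [-2.57, 2.57]. Speed limits (rad/s): [2.79, 2.79, 3.14, 3.14, 3.14, 3.14].

## Interface

Orientations are given as [roll, pitch, yaw] about the fixed x, y, z axes, in that order (R = Rz(yaw) Ry(pitch) Rx(roll)).
In Python, from bench import bot gives the robot as it stands.
- The arm moves only by the tool play_rows, never from a script. Its argument "motion" is text: rows parted by semicolons, each of 7 numbers parted by spaces: the turn, a rotation vector about the world's x, y, z in degrees, then the shift along the world's x, y, z in cm, then the opening, from 0 (shut) to 1 (fully open). A call has 1 to 12 rows; each row is the pose to reach, as a shift and turn from the pose commanded when the call began; what a row does not reach only later rows make up. A row lasts 1/12 s, in which the tool goes at most 41.7 mm and 7.16 degrees, less where a joint would pass 70% of its speed; a pose out of reach is approached as far as the arm can. A call with a gripper value outside its range is refused whole. The fingers move at their own pace and stop on an object; "grip_force" is the grip in N (left out, the last holds). Time passes only in rows, so rows that repeat a pose let the fingers close. It gives the time, the measured TCP pose, the force and the opening at its end, in the units of the state.
- bot.read_state(): the state, without advancing time (a new reading comes with each control period).
- bot.snapshot(name): name is "side" or "top" or "wrist"; returns a dict with "frame" (420x560x3 uint8, red, green, blue), "fx", "fy", "cx", "cy" (pixels), "distortion" ([k1, k2, p1, p2, k3] as OpenCV has them; the pictures are not rectified), "R" (3x3) and "t" (3): a world point X has camera coordinates R X + t; the wrist camera has in their place "T_tool_cam" (4x4, takes a point from camera to tool coordinates, whose origin is the TCP and whose axes are the flange's). Camera axes: x right, y down, z forward; pixel columns grow to the right and rows downward; lengths in m; the calibration is good to about 2 mm. A picture is of the moment at which its call begins: read the wrist's pose just before it. There is no depth.
- bot.finish_job(): hands the job in, once; it reports no verdict.
The state is a dict: "time": time; "qpos": joint angles; "joint_velocities": joint speeds; "joint_torque": joint torques, N m; "eef_pos": TCP position; "tcp_rot": TCP orientation; "force": force on the tool from outside, world axes, zero at the start; "moment": the same for the moment, N m; "gripper_width": finger opening in m.
Only numpy, scipy, OpenCV 4.12 (cv2) and the standard library are available. Lean on these libraries where they do the work, as an engineer would, in place of code of your own. Each camera call takes 0.05 s, during which the arm holds its last target.

## Working session

There is one attempt and no reset: what is moved stays moved. The work goes in short steps, Python scripts to look and compute and a tool call to move; the robot and the scene stay as the last step left them, time stands still between calls to the robot, and variables do not carry over. Pictures are saved under pics/ and viewed, and the job is handed in when it is done.

Besides the shell and the picture viewer there is one more tool, called after "Request:" as name(argument=value, ...) on one line, values as JSON. play_rows: Moves the arm, as the interface text tells. Its arguments: {"type":"object","properties":{"motion":{"type":"string"},"grip_force":{"type":"number"}},"required":["motion"]}

```bash
ls; mkdir -p pics; python3 - <<'E'
from bench import bot
import cv2
print(bot.grip_depth, bot.read_state())
for n in ["side","top","wrist"]:
    s=bot.snapshot(n); cv2.imwrite(f"pics/{n}0.png",s["frame"][:,:,::-1])
    print(n,{k:v for k,v in s.items() if k!="frame"})
E
```

```text
pics
-0.0187 {'time': 0.0, 'qpos': array([-1.34309390e+00,  8.79376812e-02,  1.37226208e+00,  6.86045446e-06,
        1.68357500e+00, -1.03099825e-01]), 'joint_velocities': array([-0.00026316,  0.00131315,  0.00147622, -0.00020822, -0.00035209,
       -0.0008901 ]), 'joint_torque': array([ 9.77623058e-04, -3.51867843e+01, -3.13269675e+01, -2.95195753e-05,
        1.08810401e-02,  2.95472958e-06]), 'eef_pos': array([ 0.17851053, -0.519626  ,  0.19574469]), 'tcp_rot': array([-3.13942284e+00, -2.31358462e-04,  3.30802769e-01]), 'force': array([0.02637841, 0.05227304, 0.08633697]), 'moment': array([-0.01049742,  0.01547531,  0.04342779]), 'gripper_width': 0.08565185145706798}
side {'fx': 486.8227242957948, 'fy': 486.8227242957948, 'cx': 274.9693247175724, 'cy': 215.8484638512004, 'distortion': array([-0.05967556,  0.        ,  0.        ,  0.        ,  0.        ]), 'R': array([[-0.79705656, -0.60350031, -0.02209583],
       [-0.370245  ,  0.51724172, -0.77160848],
       [ 0.47709484, -0.60683472, -0.63571388]]), 't': array([0.44060546, 0.27766047, 1.09638571])}
top {'fx': 488.960948758
[... 229 characters left out ...]
   [-0.9915852 ,  0.00646432, -0.12929426],
       [ 0.12922281, -0.01046308, -0.99156038]]), 't': array([-0.01780256,  0.61216123,  1.58545315])}
wrist {'fx': 369.76140492628406, 'fy': 369.76140492628406, 'cx': 276.20156801562246, 'cy': 209.0605316494437, 'distortion': array([-0.06687356,  0.        ,  0.        ,  0.        ,  0.        ]), 'T_tool_cam': array([[-5.45592417e-04, -9.50932282e-01, -3.09398607e-01,
         7.80653516e-02],
       [ 9.99999615e-01, -7.31312180e-04,  4.84281924e-04,
        -3.35712100e-04],
       [-6.86786285e-04, -3.09398224e-01,  9.50932315e-01,
        -1.76801871e-01],
       [ 0.00000000e+00,  0.00000000e+00,  0.00000000e+00,
         1.00000000e+00]])}
```

View pics/side0.png

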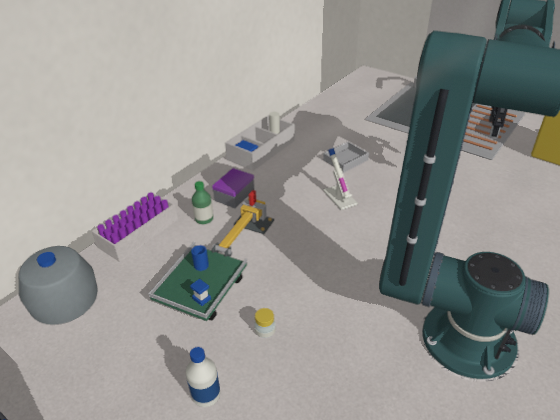

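View pics/top0.png

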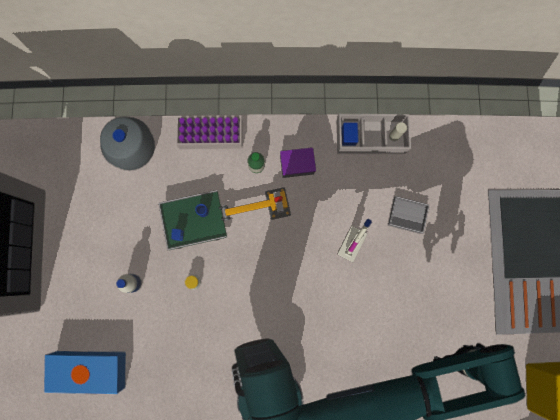

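View pics/wrist0.png

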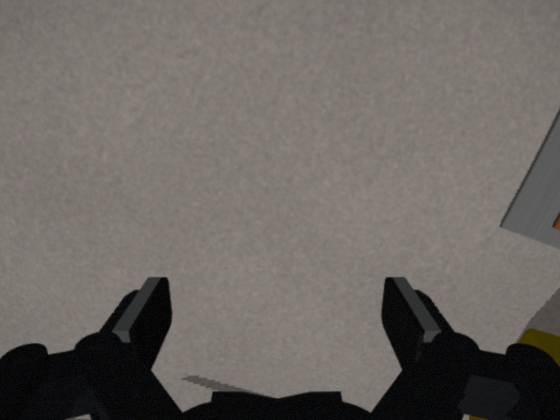

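The side view shows the tube with its cap at (332,152) and foot near (345,200), the cup at (200,258) and the tab at (252,198). The top view shows the cap at (368,223), the cup at (202,211) and the tab at (278,200). Next I'll enlarge crops for precise measurement.

```bash
cat > h.py <<'E'
import numpy as np, cv2
from bench import bot
from scipy.spatial.transform import Rotation as Ro
def cam(n):
    st=bot.read_state(); s=bot.snapshot(n)
    K=np.array([[s["fx"],0,s["cx"]],[0,s["fy"],s["cy"]],[0,0,1.]])
    if n=="wrist":
        T=np.eye(4);T[:3,:3]=Ro.from_euler("xyz",st["tcp_rot"]).as_matrix();T[:3,3]=st["eef_pos"]
        C=T@s["T_tool_cam"]; R=C[:3,:3].T; t=-R@C[:3,3]
    else: R=np.array(s["R"]);t=np.array(s["t"])
    return dict(im=s["frame"],K=K,D=np.array(s["distortion"]),R=R,t=t)
def ray(c,uv):
    p=cv2.undistortPoints(np.array([[uv]],float),c["K"],c["D"])[0,0]
    d=c["R"].T@np.array([p[0],p[1],1]); return -c["R"].T@c["t"], d/np.linalg.norm(d)
def onz(c,uv,z):
    o,d=ray(c,uv); return o+d*(z-o[2])/d[2]
def tri(*cu):
    A=np.zeros((3,3));b=np.zeros(3);L=[]
    for c,uv in cu:
        o,d=ray(c,uv);P=np.eye(3)-np.outer(d,d);A+=P;b+=P@o;L.append((o,P))
    X=np.linalg.solve(A,b); return X,[np.linalg.norm(P@(X-o)) for o,P in L]
def proj(c,X):
    p,_=cv2.projectPoints(np.array(X,float).reshape(-1,3),cv2.Rodrigues(c["R"])[0],c["t"],c["K"],c["D"]);return p[:,0]
def blobs(c,lo,hi,box=None,amin=6):
    h=cv2.cvtColor(c["im"],cv2.COLOR_RGB2HSV);m=cv2.inRange(h,np.array(lo),np.array(hi))
    if box: 
        k=np.zeros_like(m);x0,y0,x1,y1=box;k[y0:y1,x0:x1]=1;m=m*k
    n,l,s,ce=cv2.connectedComponentsWithStats(m)
    return [(s[i].tolist(),ce[i].round(2).tolist()) for i in range(1,n) if s[i][4]>=amin],m
def crop(c,box,f,name):
    x0,y0,x1,y1=box
    cv2.imwrite("pics/"+name,cv2.resize(c["im"][y0:y1,x0:x1,::-1],None,fx=f,fy=f,interpolation=cv2.INTER_NEAREST))
E
python3 - <<'E'
from h import *
T=cam("top");S=cam("side")
crop(T,(155,180,255,255),8,"t_tr.png");crop(S,(140,180,280,320),4,"s_tr.png")
crop(T,(330,210,380,270),9,"t_tu.png");crop(S,(310,140,365,215),7,"s_tu.png")
crop(T,(220,180,300,225),9,"t_hi.png")
for n,c,bs in (("top",T,dict(tr=(155,180,300,255),tu=(330,210,380,270))),("side",S,dict(tr=(140,180,280,320),tu=(310,140,365,215)))):
  for k,b in bs.items():
    for col,lo,hi in (("blue",(105,120,30),(125,255,255)),("red",(0,150,60),(8,255,255)),("purple",(135,80,40),(170,255,255)),("yellow",(15,120,80),(30,255,255)),("green",(60,60,20),(90,255,120))):
      print(n,k,col,blobs(c,lo,hi,b)[0])
E
```

```text
top tr blue [([195, 204, 13, 13, 114], [201.49, 210.11]), ([171, 229, 12, 12, 124], [176.7, 234.46])]
top tr red [([275, 196, 7, 6, 32], [278.06, 198.62])]
top tr purple []
top tr yellow [([280, 189, 8, 19, 80], [283.5, 198.48]), ([225, 192, 52, 24, 411], [252.63, 206.08])]
top tr green [([161, 192, 65, 55, 2120], [193.31, 219.14])]
top tu blue [([365, 220, 6, 7, 29], [367.34, 222.83])]
top tu red []
top tu purple [([349, 241, 9, 11, 48], [352.5, 246.33])]
top tu yellow []
top tu green []
side tr blue [([191, 246, 17, 25, 337], [199.57, 257.51]), ([190, 279, 19, 15, 172], [199.19, 286.21]), ([192, 294, 19, 12, 90], [201.56, 299.61])]
side tr red [([249, 191, 7, 15, 80], [251.95, 197.62])]
side tr purple [([212, 180, 40, 17, 419], [230.09, 186.07]), ([140, 193, 29, 34, 548], [150.93, 207.3])]
side tr yellow [([256, 200, 9, 4, 16], [260.06, 201.62]), ([219, 205, 43, 43, 543], [240.43, 224.13]), ([255, 308, 19, 12, 179], [263.8, 314.37])]
side tr green [([192, 182, 19, 26, 182], [199.25, 197.63]), ([196, 217, 17, 7, 43], [204.21, 221.14]), ([154, 250, 88, 63, 2432], [197.95, 279.59]), ([151, 271, 91, 49, 191], [196.15, 303.18])]
side tu blue [([329, 149, 6, 6, 27], [331.33, 151.33])]
side tu red []
side tu purple [([339, 178, 8, 14, 60], [342.6, 184.25])]
side tu yellow []
side tu green []
```

View pics/t_tr.png

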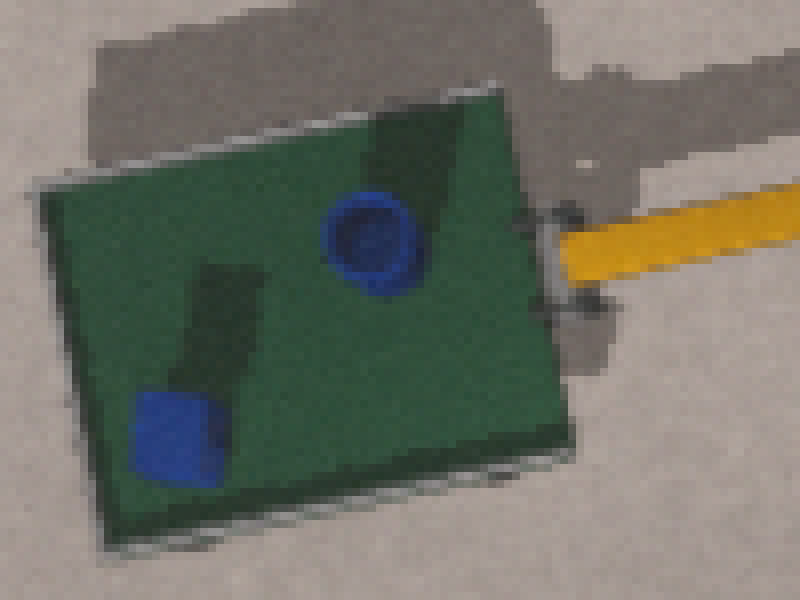

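View pics/s_tr.png

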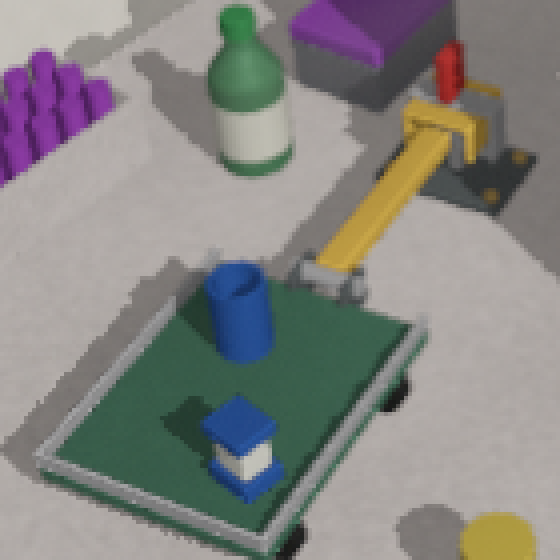

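View pics/t_tu.png

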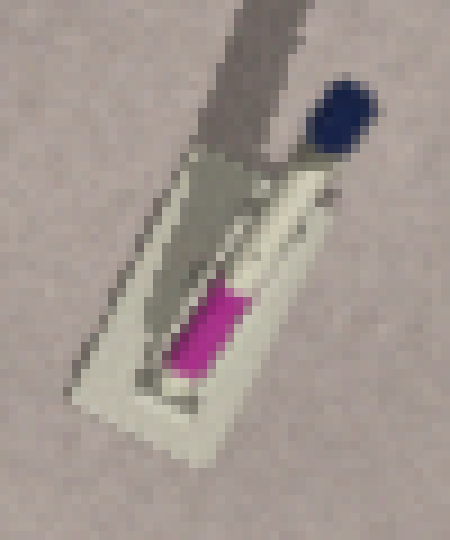

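View pics/s_tu.png

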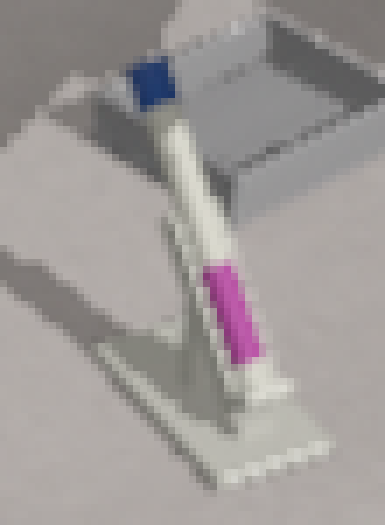

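View pics/t_hi.png

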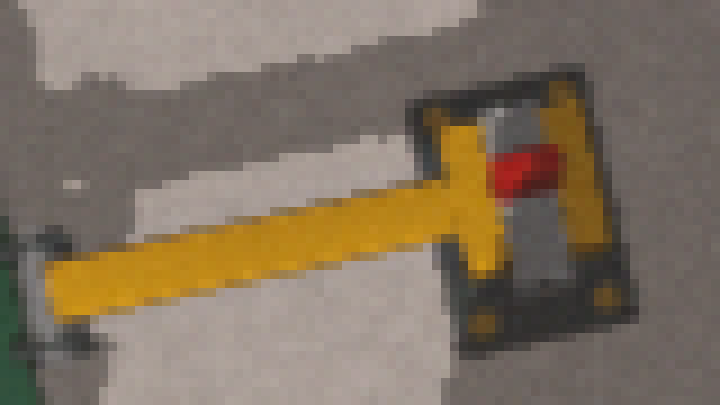

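```bash
python3 - <<'E'
from h import *
np.set_printoptions(precision=4,suppress=True)
T=cam("top");S=cam("side")
cap,e=tri((T,(367.9,222.9)),(S,(331.5,151.5)));print("cap",cap,e)
band,e2=tri((T,(352.7,246.3)),(S,(342.7,184.3)));print("band",band,e2)
d=cap-band;L=np.linalg.norm(d);d/=L;print("L",L,"d",d,"yaw",np.arctan2(d[1],d[0]),"tilt",np.arcsin(d[2]))
print("foot, from cap centre-140:",cap-0.14*d,"mid",cap-.065*d)
for z in (.045,.05): 
  cs=[onz(T,p,z) for p in ((160,203.1),(217.1,191),(226.5,236.9),(168.5,249))]
  print(z,np.array(cs)[:,:2].tolist(), np.mean(cs,0))
  a,b,c_,dd=cs; print([np.arctan2((q-p)[1],(q-p)[0]) for p,q in ((b,a),(c_,dd),(c_,b),(dd,a))],[np.linalg.norm(q-p) for p,q in ((b,a),(c_,dd),(c_,b),(dd,a))])
# cup rim: top ellipse
t=onz(T,(155+373/8,180+240/8),.1);print("rim top",t, "rim side",onz(S,(140+238/4,180+283/4),.1), tri((T,(155+373/8,180+240/8)),(S,(140+238/4,180+283/4))))
tab=tri((T,(220+527/9,180+171/9)),(S,(251.9,197.6)));print("tab",tab)
print("tab top z113",onz(T,(278.4,198.8),.113),onz(S,(252.3,192.5),.113))
# hinge/tongue
for n,p,z in (("hinge",(220+55/9,180+290/9),.05),("tongue end",(220+445/9,180+210/9),.058)): print(n,onz(T,p,z))
for n,p,z in (("jar",(193,281),.055),("cart",(155+165/8,180+435/8),.094),("dish",(408,213),.03)):print(n,onz(T,p,z))
E
```

```text
cap [ 0.5719 -0.315   0.1281] [np.float64(1.637189461414267e-05), np.float64(1.6371894614229928e-05)]
band [ 0.5035 -0.2768  0.0563] [np.float64(0.0004572454781303086), np.float64(0.0004572454781303437)]
L 0.10631822877483457 d [ 0.6433 -0.3597  0.6758] yaw -0.5098168405169968 tilt 0.7420918669612199
foot, from cap centre-140: [ 0.4818 -0.2646  0.0335] mid [ 0.53   -0.2916  0.0842]
0.045 [[0.6521228056995645, 0.35993699022804826], [0.6915978575061819, 0.16925187712454598], [0.5379091823815657, 0.13708874019261463], [0.49898118296626964, 0.3284037942595718]] [0.5952 0.2487 0.045 ]
[np.float64(1.774929766116829), np.float64(1.7715318361426944), np.float64(0.2062973376524472), np.float64(0.2030705148292074)] [np.float64(0.19472825186508141), np.float64(0.19523534273056203), np.float64(0.15701807615323138), np.float64(0.15635440211702756)]
0.05 [[0.6513442665453095, 0.3588005713215358], [0.6906964496214778, 0.16870897834505835], [0.537486140744219, 0.13664595132106197], [0.49867930732233345, 0.3273655245277489]] [0.5946 0.2479 0.05  ]
[np.float64(1.7749297661168293), np.float64(1.7715318361426944), np.float64(0.20629733765244704), np.float64(0.20307051482920768)] [np.float64(0.19412214719911544), np.float64(0.19462765971047075), np.float64(0.15652934692320983), np.float64(0.15586773861668912)]
rim top [0.6202 0.2125 0.1   ] rim side [0.6165 0.2194 0.1   ] (array([0.6218, 0.214 , 0.0928]), [np.float64(0.000770242498267915), np.float64(0.0007702424982681746)])
tab (array([ 0.6569, -0.0342,  0.0884]), [np.float64(0.000866027969637741), np.float64(0.0008660279696378344)])
tab top z113 [ 0.6528 -0.0337  0.113 ] [ 0.6501 -0.0283  0.113 ]
hinge [0.6193 0.1383 0.05  ]
tongue end [ 0.6468 -0.0051  0.058 ]
jar [0.3941 0.2447 0.055 ]
cart [0.5428 0.2961 0.094 ]
dish [ 0.6154 -0.4731  0.03  ]
```

```bash
cat >> h.py <<'E'
np.set_printoptions(precision=4,suppress=True)
def Rt(psi,al):
    x=np.array([np.cos(al)*np.cos(psi),np.cos(al)*np.sin(psi),np.sin(al)]);z=np.array([np.sin(al)*np.cos(psi),np.sin(al)*np.sin(psi),-np.cos(al)])
    return np.stack([x,np.cross(z,x),z],1)
def cur():
    st=bot.read_state(); return Ro.from_euler("xyz",st["tcp_rot"]).as_matrix(),st["eef_pos"],st
def delta(R0,p0,R,p):
    return np.r_[np.degrees(Ro.from_matrix(R@R0.T).as_rotvec()),(p-p0)*100].round(2)
E
python3 - <<'E'
from h import *
R0,p0,st=cur()
G=np.array([.5539,-.3049,.1086]);R=Rt(-.5,np.radians(10))
tcp=G+.016*R[:,2]
print("grasp tcp",tcp); print("pre",delta(R0,p0,R,tcp-.10*R[:,2]))
E
```

```text
grasp tcp [ 0.5563 -0.3062  0.0928]
pre [ -0.9  -10.25 -47.48  36.25  22.21  -0.53]
```

Request:
play_rows(motion="-0.9 -10.25 -47.5 36.2 22.2 -0.5 1;-0.9 -10.25 -47.5 36.2 22.2 -0.5 1;-0.9 -10.25 -47.5 36.2 22.2 -0.5 1;-0.9 -10.25 -47.5 36.2 22.2 -0.5 1;-0.9 -10.25 -47.5 36.2 22.2 -0.5 1;-0.9 -10.25 -47.5 36.2 22.2 -0.5 1;-0.9 -10.25 -47.5 36.2 22.2 -0.5 1;-0.9 -10.25 -47.5 36.2 22.2 -0.5 1;-0.9 -10.25 -47.5 36.2 22.2 -0.5 1;-0.9 -10.25 -47.5 36.2 22.2 -0.5 1;-0.9 -10.25 -47.5 36.2 22.2 -0.5 1;-0.9 -10.25 -47.5 36.2 22.2 -0.5 1", grip_force=40)

```text
time: 1.35
eef_pos: [0.5441, -0.2945, 0.1913]
tcp_rot: [-3.14, -0.174, -0.495]
force: [-0.7, -0.3, -1.2]
gripper_width: 0.0852
```

```bash
python3 - <<'E'
from h import *
R0,p0,st=cur();print(st["qpos"],p0,R0[:,2],st["joint_velocities"])
W=cam("wrist");cv2.imwrite("pics/w1.png",W["im"][:,:,::-1])
for n,lo,hi in (("blue",(105,100,20),(125,255,255)),("purple",(135,80,40),(170,255,255))): print(n,blobs(W,lo,hi,amin=60)[0])
print(proj(W,[[.5719,-.315,.1281],[.5035,-.2768,.0563],[.5539,-.3049,.1086]]))
E
```

```text
[-0.5992  0.104   1.3744  0.0198  1.49    1.4661] [ 0.5441 -0.2945  0.1913] [ 0.1534 -0.0809 -0.9848] [-0.0666 -0.0298  0.0331 -0.0526  0.0246 -0.0448]
blue [([266, 160, 28, 38, 913], [279.83, 178.23])]
purple [([0, 30, 32, 72, 1211], [10.4, 68.59]), ([271, 249, 19, 28, 419], [279.97, 262.68])]
[[282.3363 175.2368]
 [279.5443 258.7699]
 [281.3735 202.0427]]
```

View pics/w1.png

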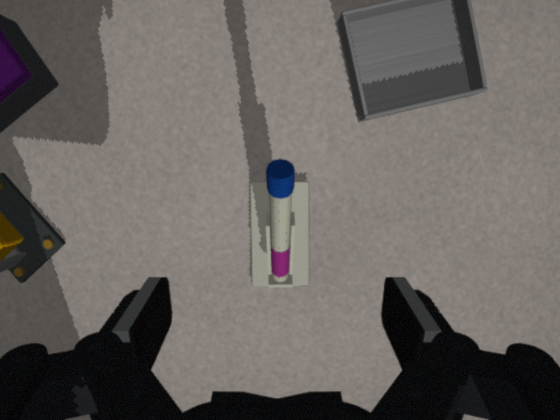

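The wrist view shows the tube centred between the jaws. The cap is at (280,178) against a predicted (282,175), so I'll descend now.

Request:
play_rows(motion="0 0 0 0 0 0 1;0 0 0 0 0 0 1;0 0 0 0.5 -0.3 -3 1;0 0 0 1.0 -0.5 -6 1;0 0 0 1.3 -0.7 -8.5 1;0 0 0 1.5 -0.8 -9.85 1;0 0 0 1.5 -0.8 -9.85 1;0 0 0 1.5 -0.8 -9.85 1;0 0 0 1.5 -0.8 -9.85 1")

```text
time: 2.15
eef_pos: [0.5558, -0.3075, 0.0954]
tcp_rot: [3.141, -0.177, -0.502]
force: [-0.1, -0.1, 0.1]
gripper_width: 0.0855
```

```bash
python3 - <<'E'
from h import *
R0,p0,st=cur();print(p0,R0[:,2],st["force"])
W=cam("wrist");S=cam("side");cv2.imwrite("pics/w2.png",W["im"][:,:,::-1])
crop(S,(290,110,400,230),5,"s2.png")
E
```

```text
[ 0.5558 -0.3075  0.0954] [ 0.1542 -0.0857 -0.9843] [-0.1352 -0.1197  0.0692]
```

View pics/w2.png

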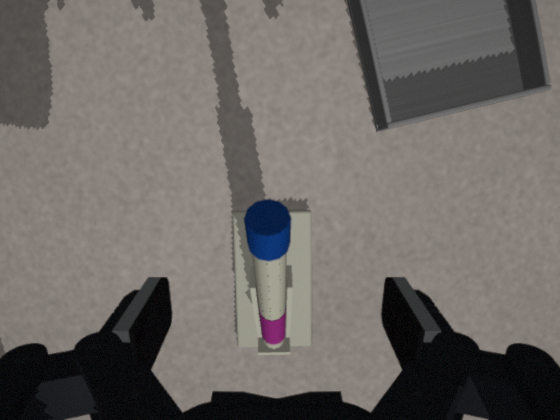

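View pics/s2.png

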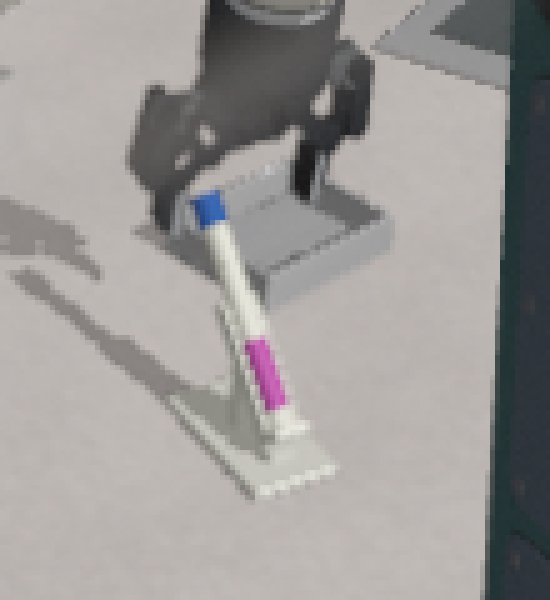

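The tube sits about 2 mm left of the jaw centre (cap (268,228), band (273,330) against a centre column of 276). I'll shift 0.1/0.2 cm and close.

Request:
play_rows(motion="0 0 0 0.1 0.2 -0.1 1;0 0 0 0.1 0.2 -0.1 0;0 0 0 0.1 0.2 -0.1 0;0 0 0 0.1 0.2 -0.1 0;0 0 0 0.1 0.2 -0.1 0;0 0 0 0.1 0.2 -0.1 0;0 0 0 0.1 0.2 -0.1 0;0 0 0 0.1 0.2 -0.1 0;0 0 0 0.1 0.2 -0.1 0;0 0 0 0.1 0.2 -0.1 0", grip_force=40)

```text
time: 3.08
eef_pos: [0.5566, -0.3042, 0.0924]
tcp_rot: [3.141, -0.174, -0.5]
force: [-0.5, -0.2, -0.2]
gripper_width: -0.0001
```

```bash
python3 - <<'E'
from h import *
R0,p0,st=cur();print(p0,R0[:,2],st["force"],st["gripper_width"])
W=cam("wrist");S=cam("side");T=cam("top");cv2.imwrite("pics/w3.png",W["im"][:,:,::-1])
print(blobs(S,(105,120,30),(125,255,255),(310,140,365,215)),)
crop(S,(290,110,400,230),5,"s3.png")
E
```

```text
[ 0.5566 -0.3042  0.0924] [ 0.1519 -0.0837 -0.9848] [-0.4943 -0.1964 -0.162 ] -0.0001373914349883221
([([329, 150, 3, 5, 12], [330.08, 151.92])], array([[0, 0, 0, ..., 0, 0, 0],
       [0, 0, 0, ..., 0, 0, 0],
       [0, 0, 0, ..., 0, 0, 0],
       ...,
       [0, 0, 0, ..., 0, 0, 0],
       [0, 0, 0, ..., 0, 0, 0],
       [0, 0, 0, ..., 0, 0, 0]], shape=(420, 560), dtype=uint8))
```

View pics/w3.png

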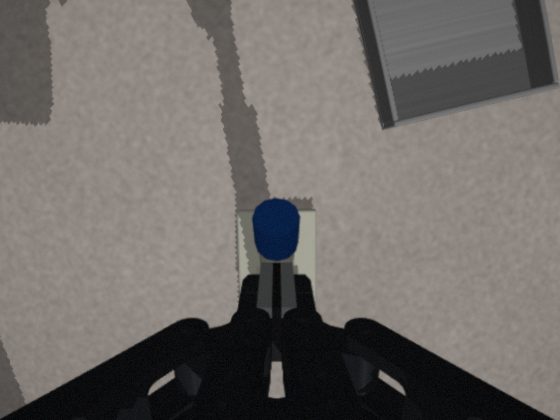

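View pics/s3.png

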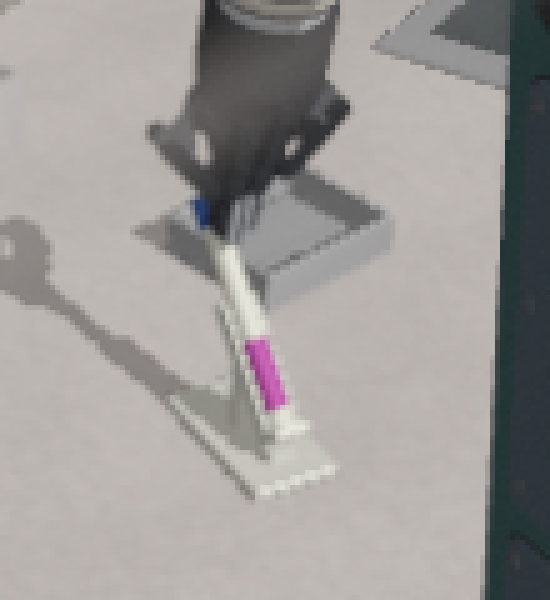

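The fingers shut without the tube: width is 0 and the tips lie on the robot side of it. I'll find out how far off they are.

```bash
python3 - <<'E'
from h import *
R0,p0,st=cur()
S=cam("side");T=cam("top");W=cam("wrist")
print("tcp in S,W",proj(S,p0),proj(W,p0),"grasp pt",proj(W,p0-.0187*R0[:,2]))
print("camS",-S["R"].T@S["t"], "camT",-T["R"].T@T["t"])
bw=blobs(W,(105,100,20),(125,255,255),amin=60)[0];print(bw)
# predicted cap points in wrist & side
d=np.array([np.cos(-.5)*.7071,np.sin(-.5)*.7071,.7071]);cap=np.array([.5719,-.315,.1281])
for s in (-10,0,10): print(s,proj(W,cap+s*1e-3*d),proj(S,cap+s*1e-3*d))
# triangulate cap from wrist now and side/top initial
u=bw[0][1]
print(tri((T,(367.9,222.9)),(S,(331.5,151.5)),(W,u)),tri((S,(331.5,151.5)),(W,u)))
E
```

```text
tcp in S,W [[333.2917 164.5371]] [[274.9482 246.8857]] grasp pt [[274.8891 262.8985]]
camS [-0.0691  0.7876  0.921 ] camT [ 0.402  -0.0052  1.6514]
[([253, 199, 46, 62, 2376], [275.74, 228.66])]
-10 [[279.6939 236.9122]] [[332.523  154.5961]]
0 [[279.8958 223.9477]] [[331.4945 151.4984]]
10 [[280.1191 209.5619]] [[330.4666 148.4037]]
(array([ 0.5713, -0.3136,  0.1295]), [np.float64(0.0011360023768640507), np.float64(0.00046180223774733314), np.float64(0.0009679111859029235)]) (array([ 0.571 , -0.3128,  0.1295]), [np.float64(0.00030679813126884123), np.float64(0.00030679813126898917)])
```

```bash
python3 - <<'E'
from h import *
R0,p0,st=cur()
S=cam("side");T=cam("top");W=cam("wrist")
crop(S,(310,135,360,195),10,"s4.png");crop(W,(210,180,340,300),6,"w4.png");crop(T,(335,205,385,265),10,"t4.png")
for x in (-11,0,11):
  for z in (0,-10,-18.7,-30): print(x,z,proj(W,p0+R0@np.array([x*1e-3,0,z*1e-3])),proj(S,p0+R0@np.array([x*1e-3,0,z*1e-3])))
E
```

```text
-11 0 [[274.9366 265.9492]] [[335.0146 166.8274]]
-11 -10 [[274.9077 274.927 ]] [[335.4763 164.4042]]
-11 -18.7 [[274.88   283.5032]] [[335.8815 162.2763]]
-11 -30 [[274.8403 295.8799]] [[336.413  159.4848]]
0 0 [[274.9089 246.9114]] [[333.2886 164.5319]]
0 -10 [[274.8777 255.0921]] [[333.7395 162.108 ]]
0 -18.7 [[274.8479 262.9257]] [[334.1353 159.9797]]
0 -30 [[274.8049 274.2637]] [[334.6543 157.1876]]
11 0 [[274.8806 227.148 ]] [[331.5774 162.2566]]
11 -10 [[274.8471 234.4514]] [[332.0177 159.8322]]
11 -18.7 [[274.815  241.4616]] [[332.4042 157.7034]]
11 -30 [[274.7685 251.6374]] [[332.9109 154.9109]]
```

View pics/s4.png

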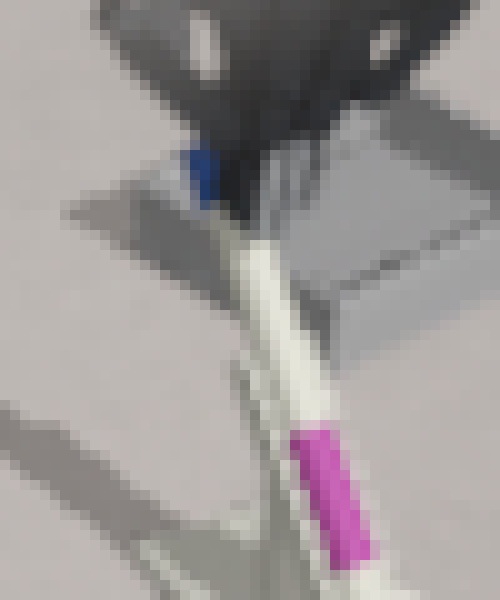

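View pics/w4.png

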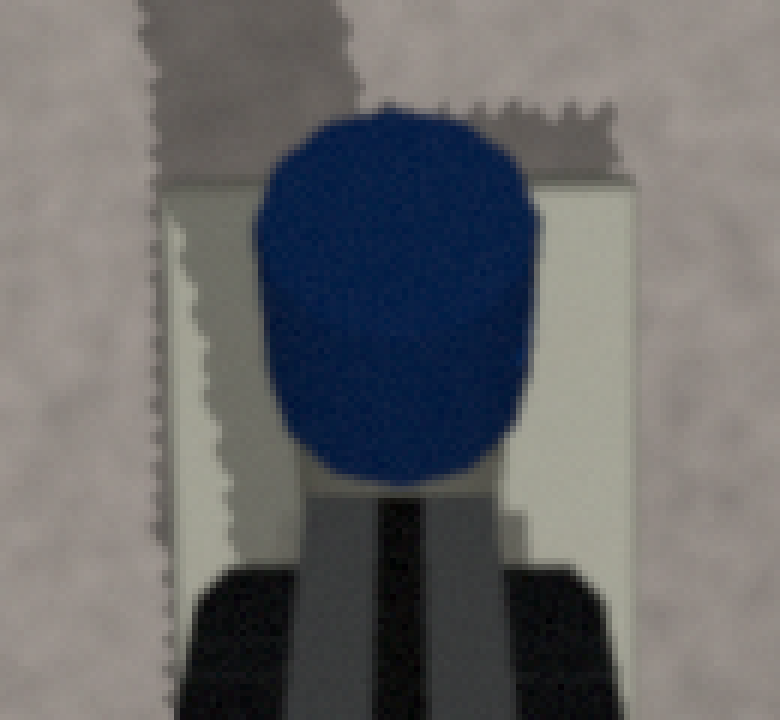

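View pics/t4.png

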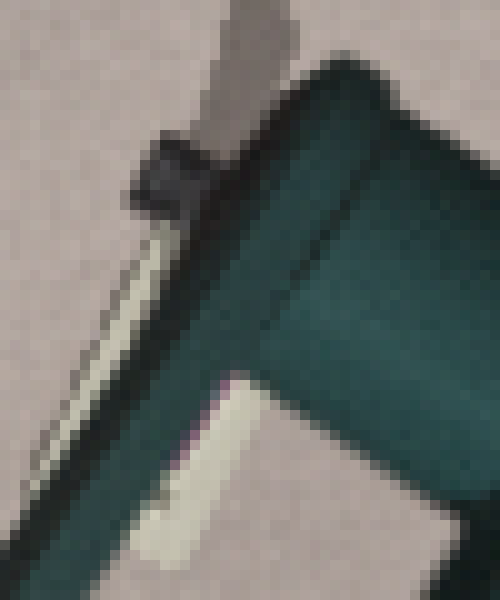

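Both views put the real pad tips about 33 mm behind the nominal TCP, so they closed just above the tube. I'll open, go about 3 cm deeper, and look again.

Request:
play_rows(motion="0 0 0 0 0 0 1;0 0 0 0 0 0 1;0 0 0 0 0 0 1;0 0 0 0 0 0 1;0 0 0 0 0 0 1;0 0 0 0 0 0 1;0 0 0 0.2 -0.1 -1 1;0 0 0 0.3 -0.2 -2 1;0 0 0 0.5 -0.3 -3 1;0 0 0 0.5 -0.3 -3 1;0 0 0 0.5 -0.3 -3 1")

```text
time: 4.45
eef_pos: [0.5607, -0.3066, 0.0601]
tcp_rot: [3.141, -0.171, -0.5]
force: [-0.7, 0.3, -0.5]
gripper_width: 0.0852
```

```bash
python3 - <<'E'
from h import *
R0,p0,st=cur();print(p0,R0[:,2],st["force"],st["gripper_width"])
W=cam("wrist");S=cam("side");cv2.imwrite("pics/w5.png",W["im"][:,:,::-1])
crop(S,(305,125,365,205),9,"s5.png")
E
```

```text
[ 0.5607 -0.3066  0.0601] [ 0.1489 -0.0817 -0.9855] [-0.6826  0.2969 -0.5053] 0.08523747620123204
```

View pics/w5.png

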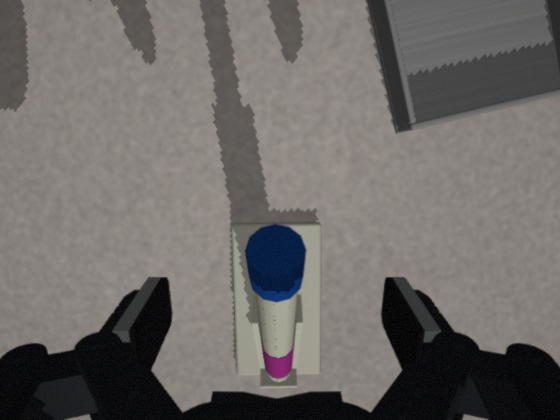

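View pics/s5.png

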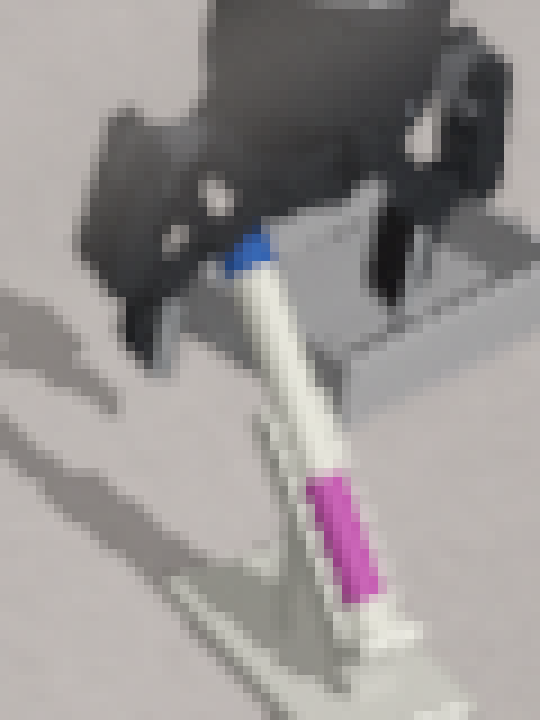

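Request:
play_rows(motion="0 0 0 0 0 0 0;0 0 0 0 0 0 0;0 0 0 0 0 0 0;0 0 0 0 0 0 0;0 0 0 0 0 0 0;0 0 0 0 0 0 0;0 0 0 0 0 0 0;0 0 0 0 0 0 0", grip_force=40)

```text
time: 5.22
eef_pos: [0.5617, -0.3073, 0.0627]
tcp_rot: [3.141, -0.175, -0.5]
force: [0.3, 0.1, 1.4]
gripper_width: 0.0147
```

```bash
python3 - <<'E'
from h import *
R0,p0,st=cur();print(p0,R0[:,2],st["force"],st["gripper_width"])
W=cam("wrist");S=cam("side");cv2.imwrite("pics/w6.png",W["im"][:,:,::-1])
crop(S,(305,125,365,205),9,"s6.png")
E
```

```text
[ 0.5617 -0.3073  0.0627] [ 0.1523 -0.0841 -0.9847] [0.2768 0.0773 1.3705] 0.01474107181016869
```

View pics/w6.png

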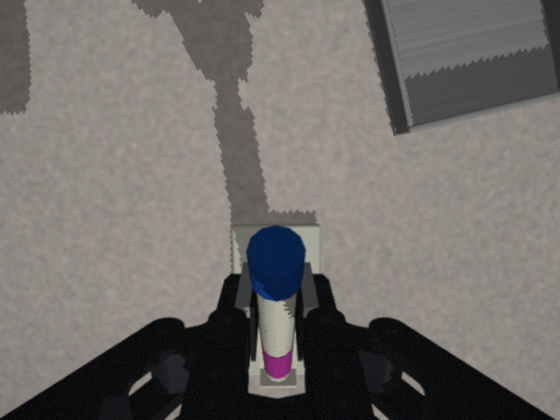

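View pics/s6.png

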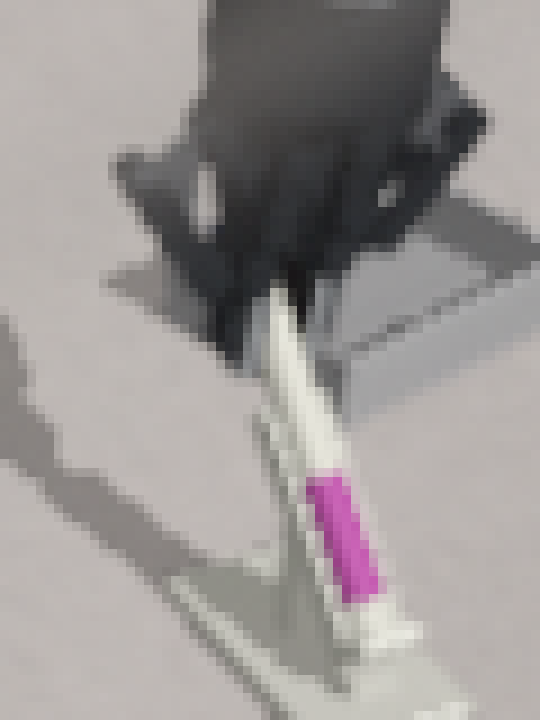

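The tube is gripped (width 14.7 mm). I'll lift it clear and turn it upright by 45°.

Request:
play_rows(motion="0 0 0 -0.8 0.5 1 0;0 0 0 -2 1 3 0;0 0 0 -2 1 6 0;0 0 0 -2 1 9 0;-3.4 -6.2 0 -2 1 12 0;-6.8 -12.4 0 -2 1 15 0;-10 -18.4 0 -2 1 17 0;-13.4 -24.6 0 -2 1 17 0;-16.8 -30.8 0 -2 1 17 0;-20.2 -37 0 -2 1 17 0;-21.6 -39.5 0 -2 1 17 0;-21.6 -39.5 0 -2 1 17 0")

```text
time: 6.32
eef_pos: [0.5382, -0.2946, 0.2248]
tcp_rot: [-3.139, -0.951, -0.503]
force: [-1.0, 0.5, -0.9]
gripper_width: 0.0147
```

```bash
python3 - <<'E'
from h import *
R0,p0,st=cur();print(st["qpos"],p0,R0[:,2],st["force"],st["gripper_width"])
W=cam("wrist");S=cam("side");cv2.imwrite("pics/w7.png",W["im"][:,:,::-1]);cv2.imwrite("pics/s7.png",S["im"][:,:,::-1])
T=cam("top");cv2.imwrite("pics/t7.png",T["im"][:,:,::-1])
E
```

```text
[-0.6789 -0.4036  2.0375  0.2675  0.5807  1.2427] [ 0.5382 -0.2946  0.2248] [ 0.7145 -0.3901 -0.5808] [-0.963   0.5208 -0.8667] 0.014717713745142767
```

View pics/w7.png

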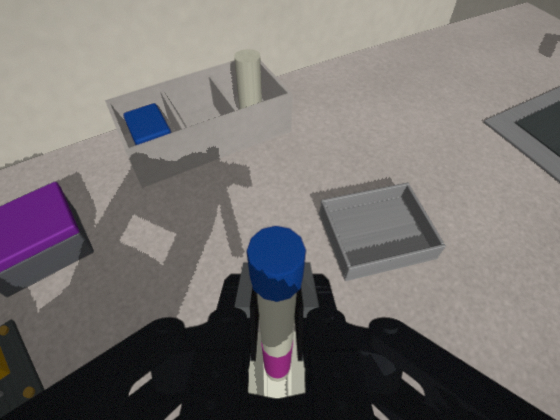

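View pics/s7.png

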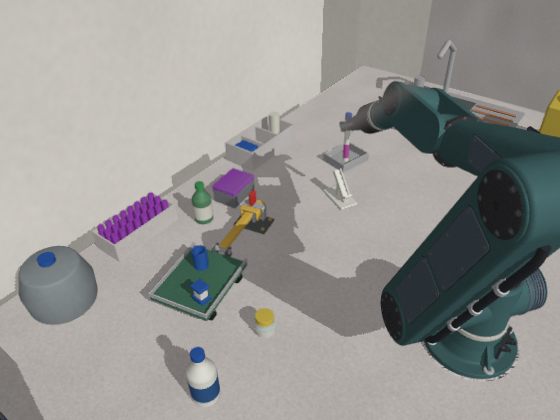

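The side view shows the tube hanging upright below the gripper, from (348,115) to (346,160). I'll measure its axis.

```bash
python3 - <<'E'
from h import *
R0,p0,st=cur();print(p0)
S=cam("side");T=cam("top")
crop(S,(315,95,385,175),8,"s8.png");crop(T,(330,180,420,270),7,"t8.png")
for n,c,b in (("S",S,(315,95,385,175)),("T",T,(330,180,420,270))):
  for col,lo,hi in (("blue",(105,100,30),(125,255,255)),("purple",(135,80,40),(170,255,255))): print(n,col,blobs(c,lo,hi,b,3)[0])
g=p0-.05*R0[:,2]
for dz in (.028,0,-.07,-.11): print(dz,proj(S,g+[0,0,dz]),proj(T,g+[0,0,dz]))
E
```

```text
[ 0.5424 -0.2978  0.2346]
S blue [([346, 110, 6, 4, 18], [348.5, 111.78])]
S purple [([343, 143, 6, 13, 64], [345.52, 148.81])]
T blue [([364, 236, 8, 7, 41], [367.83, 239.05])]
T purple []
0.028 [[347.745  113.7354]] [[367.0976 239.6638]]
0 [[347.0367 122.8684]] [[365.1737 240.4313]]
-0.07 [[345.3304 144.7214]] [[360.6803 242.2229]]
-0.11 [[344.3952 156.6134]] [[358.2974 243.1726]]
```

View pics/s8.png

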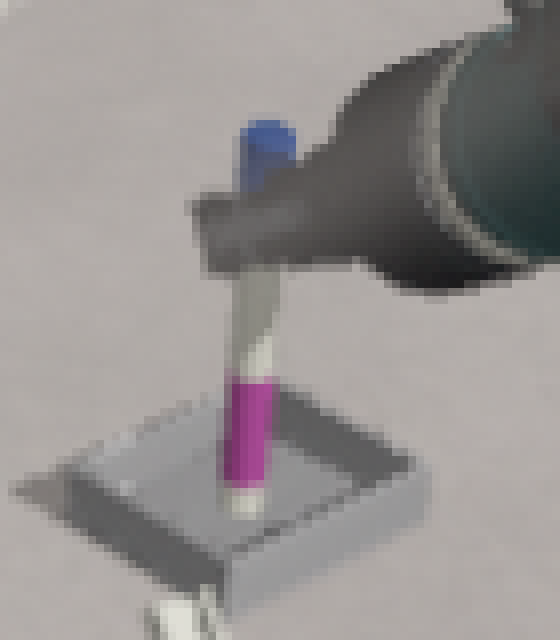

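View pics/t8.png

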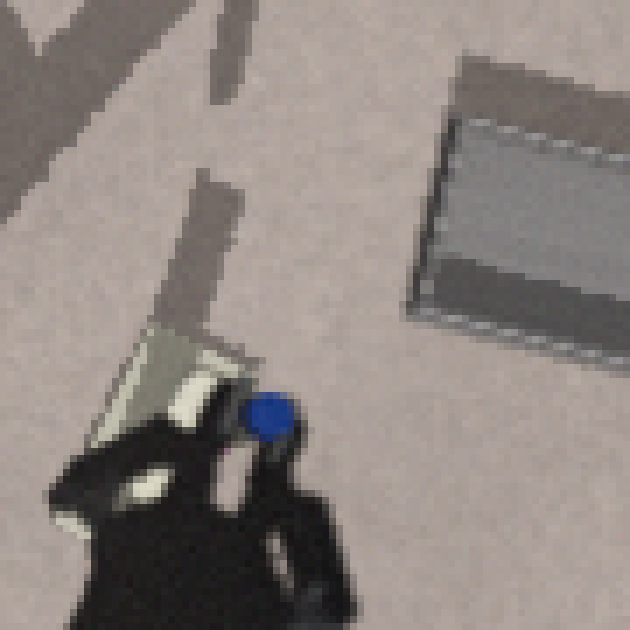

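Request:
play_rows(motion="0 0 2 1 4 0 0;0 0 6 2 8 0 0;0 0 10 3 12 0 0;0 0 14 4 16 0 0;0 0 18 4.9 20 0 0;0 0 22 5.8 24 0 0;0 0 26 6.7 28 0 0;0 0 30 7.6 32 0 0;0 0 34 8.5 36 0 0;0 0 37 9.3 39.5 0 0;0 0 39 10 42.5 0 0;0 0 40.1 10.5 45 0 0")

```text
time: 7.57
eef_pos: [0.6486, 0.155, 0.2347]
tcp_rot: [3.141, -0.962, 0.202]
force: [0.0, 0.4, -0.0]
gripper_width: 0.0147
```

Request:
play_rows(motion="0 0 0 0.7 2.5 0 0;0 0 0 1.1 5 0 0;0 0 0 1.4 6.9 0 0;0 0 0 1.4 6.9 0 0;0 0 0 1.4 6.9 0 0;0 0 0 1.4 6.9 0 0")

```text
time: 8.07
eef_pos: [0.6613, 0.2218, 0.2331]
tcp_rot: [3.141, -0.961, 0.2]
force: [0.4, -0.5, -0.2]
gripper_width: 0.0144
```

```bash
python3 - <<'E'
from h import *
R0,p0,st=cur();print(st["qpos"],p0,st["tcp_rot"],st["force"],st["gripper_width"])
S=cam("side");T=cam("top");W=cam("wrist")
b=(140,150,280,320)
crop(S,(150,150,270,310),4,"s9.png");crop(T,(150,170,270,260),6,"t9.png");cv2.imwrite("pics/w9.png",W["im"][:,:,::-1])
g=p0-.05*R0[:,2];print("g",g)
for X in (g+[0,0,.0385],g,g-[0,0,.111],np.array([.6215,.213,.1])): print(proj(S,X),proj(T,X),proj(W,X))
E
```

```text
[ 0.2743 -0.185   1.8657 -0.1282  0.5051  1.7259] [0.6613 0.2218 0.2331] [ 3.1407 -0.9605  0.1998] [ 0.4404 -0.4561 -0.1715] 0.01436427090166834
g [0.6211 0.2137 0.2618]
[[188.8355 182.5554]] [[191.3184 199.7772]] [[273.7681 245.1184]]
[[191.1109 196.4525]] [[193.4426 201.9033]] [[274.163  296.0622]]
[[197.181  233.2865]] [[198.9735 207.4368]] [[274.7237 366.8321]]
[[199.8385 248.4751]] [[201.4744 209.6005]] [[275.8934 383.3786]]
```

View pics/s9.png

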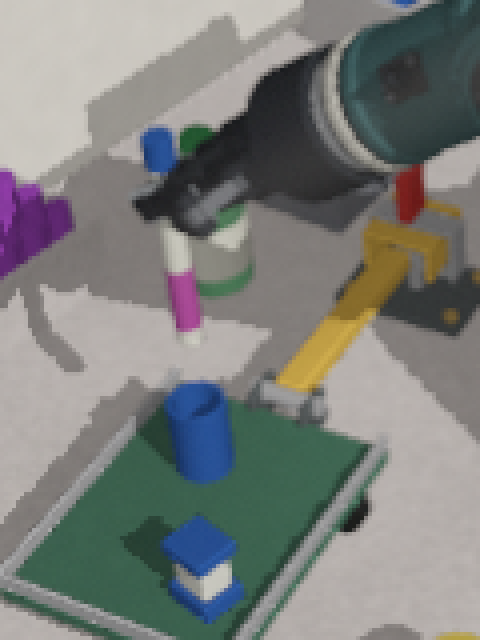

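View pics/t9.png

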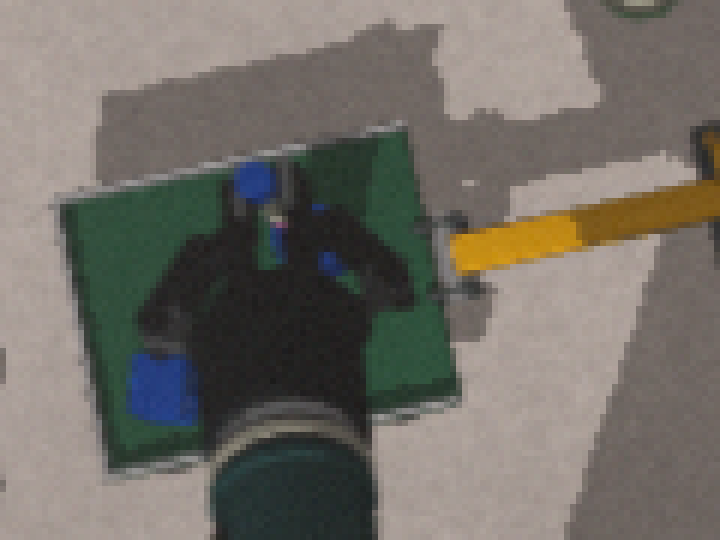

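View pics/w9.png

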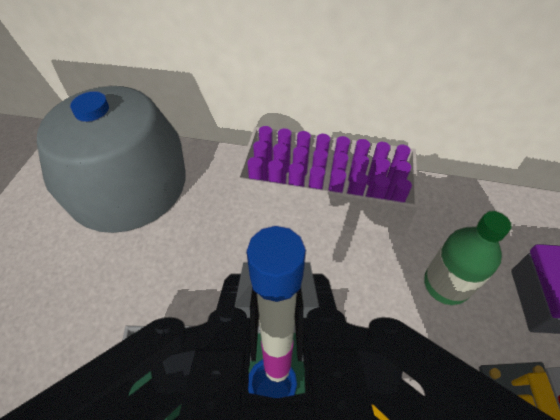

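Side and wrist views show the foot over the cup mouth (foot at (277,378), cup centred at about (274,380) in the wrist view). I'll shift +2 mm in y and descend.

Request:
play_rows(motion="0 0 0 0 0.2 -1.5 0;0 0 0 0 0.2 -3 0;0 0 0 0 0.2 -4.5 0;0 0 0 0 0.2 -6 0;0 0 0 0 0.2 -7.5 0;0 0 0 0 0.2 -8.5 0;0 0 0 0 0.2 -9.3 0;0 0 0 0 0.2 -9.3 0;0 0 0 0 0.2 -9.3 0")

```text
time: 8.97
eef_pos: [0.6608, 0.2234, 0.1395]
tcp_rot: [3.141, -0.96, 0.199]
force: [-0.0, -0.4, 0.7]
gripper_width: 0.0145
```

```bash
python3 - <<'E'
from h import *
R0,p0,st=cur();print(p0,st["tcp_rot"],st["force"],st["gripper_width"], "g",p0-.05*R0[:,2])
S=cam("side");T=cam("top");W=cam("wrist")
crop(S,(160,180,250,290),6,"s10.png");cv2.imwrite("pics/w10.png",W["im"][:,:,::-1])
E
```

```text
[0.6608 0.2234 0.1395] [ 3.1408 -0.9603  0.1992] [-0.0296 -0.4187  0.7222] 0.014508644970073144 g [0.6207 0.2154 0.1682]
```

View pics/s10.png

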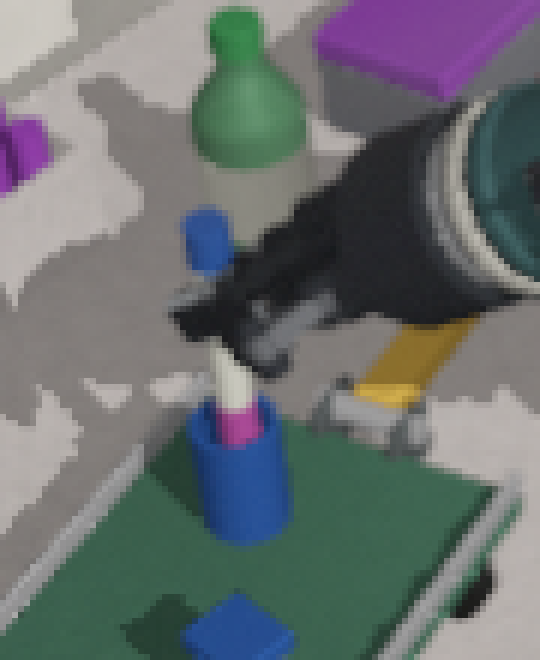

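View pics/w10.png

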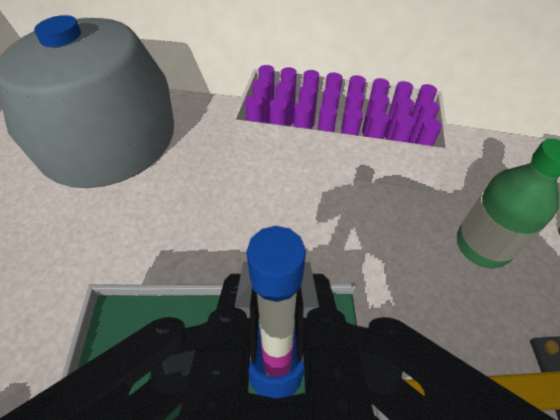

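The tube is inside the cup and centred. I'll creep down to the floor.

Request:
play_rows(motion="0 0 0 0 0 -0.2 0;0 0 0 0 0 -0.4 0;0 0 0 0 0 -0.5 0;0 0 0 0 0 -0.6 0;0 0 0 0 0 -0.6 0;0 0 0 0 0 -0.6 0;0 0 0 0 0 -0.6 0")

```text
time: 9.7
eef_pos: [0.6606, 0.2238, 0.1334]
tcp_rot: [3.141, -0.96, 0.2]
force: [-0.5, 0.4, -0.9]
gripper_width: 0.0145
```

Request:
play_rows(motion="0 0 0 0 0 -0.1 0;0 0 0 0 0 -0.1 0;0 0 0 0 0 -0.2 0;0 0 0 0 0 -0.2 0;0 0 0 0 0 -0.2 0")

```text
time: 10.12
eef_pos: [0.6613, 0.224, 0.1329]
tcp_rot: [3.141, -0.963, 0.2]
force: [0.4, -0.2, 2.6]
gripper_width: 0.0149
```

Contact with the cup floor (2.6 N). Opening now.

Request:
play_rows(motion="0 0 0 0 0 0.1 0;0 0 0 0 0 0.1 0.3;0 0 0 0 0 0.1 0.4;0 0 0 0 0 0.1 0.6;0 0 0 0 0 0.1 0.8;0 0 0 0 0 0.1 0.8;0 0 0 0 0 0.1 0.8;0 0 0 0 0 0.1 0.8")

```text
time: 10.78
eef_pos: [0.6606, 0.2238, 0.1323]
tcp_rot: [3.141, -0.96, 0.2]
force: [-0.4, -0.4, 0.6]
gripper_width: 0.0682
```

```bash
python3 - <<'E'
from h import *
R0,p0,st=cur();print(p0,st["force"],st["gripper_width"], R0[:,2])
S=cam("side");W=cam("wrist")
crop(S,(160,180,250,290),6,"s11.png");cv2.imwrite("pics/w11.png",W["im"][:,:,::-1])
E
```

```text
[0.6606 0.2238 0.1323] [-0.358  -0.3618  0.6207] 0.06820211820888059 [ 0.803   0.1618 -0.5735]
```

View pics/s11.png

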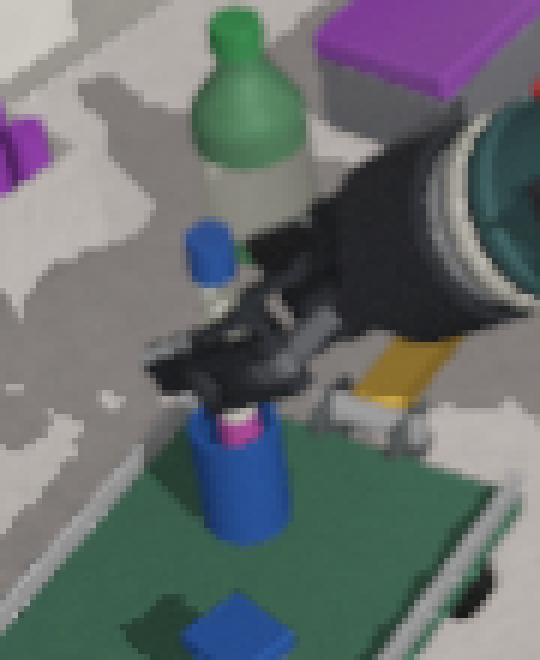

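View pics/w11.png

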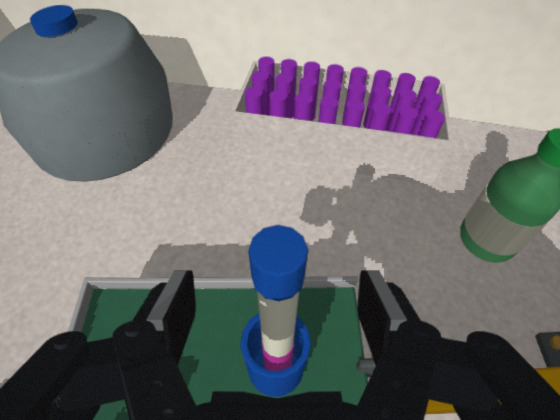

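The tube stands free and upright in the cup. I'll retract along the tool axis, then plan the hover over the hitch.

Request:
play_rows(motion="0 0 0 -1.6 -0.3 1.2 0.8;0 0 0 -4 -0.8 2.9 0.8;0 0 0 -7 -1.4 5 0.8;0 0 0 -10 -2 7.1 0.8;0 0 0 -12 -2.4 9.5 0.8;0 0 0 -12.5 -2.5 12 0.8;0 0 0 -12.5 -2.5 12 0.8;0 0 0 -12.5 -2.5 12 0.8")

```text
time: 11.55
eef_pos: [0.5362, 0.1991, 0.2565]
tcp_rot: [-3.141, -0.967, 0.199]
force: [0.2, -0.3, -0.3]
gripper_width: 0.0684
```

```bash
python3 - <<'E'
from h import *
R0,p0,st=cur();print(p0,st["qpos"])
R=Rt(1.775,0);g=np.array([.655,-.033,.22]);print(delta(R0,p0,R,g+.05*R[:,2]))
S=cam("side");crop(S,(160,180,250,290),6,"s12.png")
E
```

```text
[0.5362 0.1991 0.2565] [ 0.3174 -0.5262  2.0564 -0.1596  0.6543  1.7654]
[-51.    33.66  82.55  11.88 -23.21  -8.65]
```

View pics/s12.png

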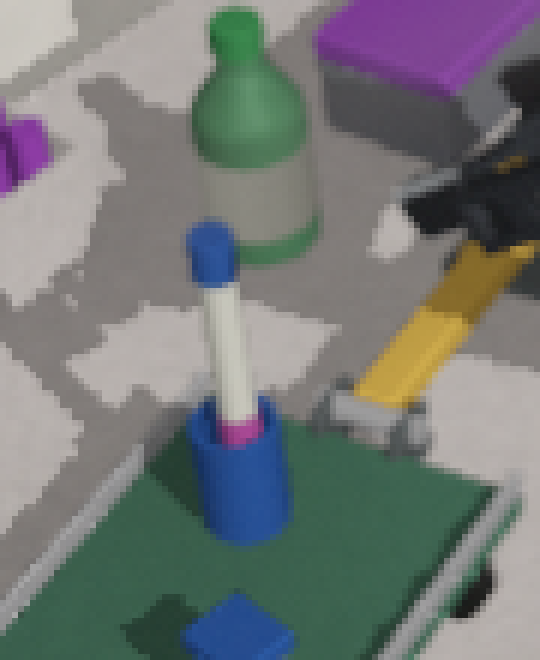

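Request:
play_rows(motion="-3.4 2.2 5.5 0 -3 0 0.8;-6.8 4.5 11 0 -6 0 0.8;-10.2 6.7 16.5 0 -9 0 0.8;-13.6 9 22 0 -12 0 0.8;-17 11.2 27.5 1 -15 0 0.8;-20.4 13.5 33 2 -18 0 0.8;-23.8 15.7 38.5 4 -21 0 0.8;-27.2 18 44 6 -23.2 0 0.8;-30.6 20.2 49.5 8 -23.2 0 0.8;-34 22.4 55 10 -23.2 0 0.8;-37.4 24.7 60.5 11.9 -23.2 0 0.8;-40.8 26.9 66 11.9 -23.2 0 0.8")

```text
time: 12.6
eef_pos: [0.657, -0.0354, 0.2472]
tcp_rot: [2.947, -0.329, 1.256]
force: [-0.7, 0.5, -0.6]
gripper_width: 0.0684
```

```bash
python3 - <<'E'
from h import *
R0,p0,st=cur();print(p0,st["qpos"])
R=Rt(1.775,0);g=np.array([.655,-.033,.22]);print(delta(R0,p0,R,g+.05*R[:,2]))
E
```

```text
[ 0.657  -0.0354  0.2472] [-0.316   0.1267  1.2791  0.3228  1.5332  0.0517]
[-18.36  12.21  31.19  -0.2    0.24  -7.72]
```

Request:
play_rows(motion="-3.4 2.2 5.5 0 0 0 0.8;-6.8 4.5 11 0 0 -2 0.8;-10.2 6.7 16.6 0 0 -5 0.8;-10.2 6.7 16.6 0 0 -7 0.8;-10.2 6.7 16.6 0 0 -8.6 0.8;-10.2 6.7 16.6 0 0 -8.6 0.8;-10.2 6.7 16.6 0 0 -8.6 0.8;-10.2 6.7 16.6 0 0 -8.6 0.8")

```text
time: 13.27
eef_pos: [0.6549, -0.0335, 0.1662]
tcp_rot: [3.025, -0.137, 1.528]
force: [0.0, 0.6, -0.1]
gripper_width: 0.0686
```

```bash
python3 - <<'E'
from h import *
R0,p0,st=cur();print(p0,st["qpos"],st["tcp_rot"],st["gripper_width"])
W=cam("wrist");S=cam("side");cv2.imwrite("pics/w13.png",W["im"][:,:,::-1]);crop(S,(190,120,310,260),4,"s13.png")
print(blobs(W,(0,130,40),(8,255,255),amin=60)[0],proj(W,[[.655,-.033,.113]]))
E
```

```text
[ 0.6549 -0.0335  0.1662] [-0.2225  0.2444  1.2625  0.1545  1.5439 -0.1684] [ 3.0254 -0.1367  1.5276] 0.0686068093722812
[([254, 197, 26, 44, 690], [266.61, 218.73])] [[268.9539 225.0246]]
```

View pics/w13.png

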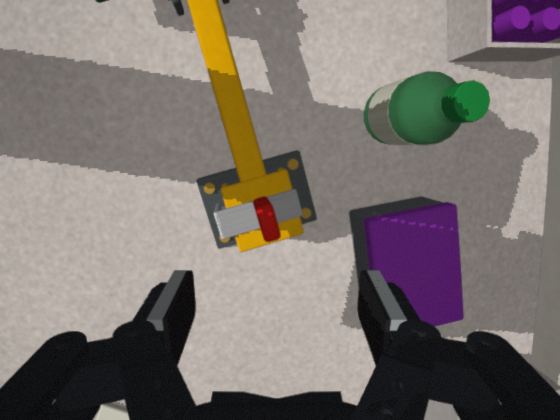

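View pics/s13.png

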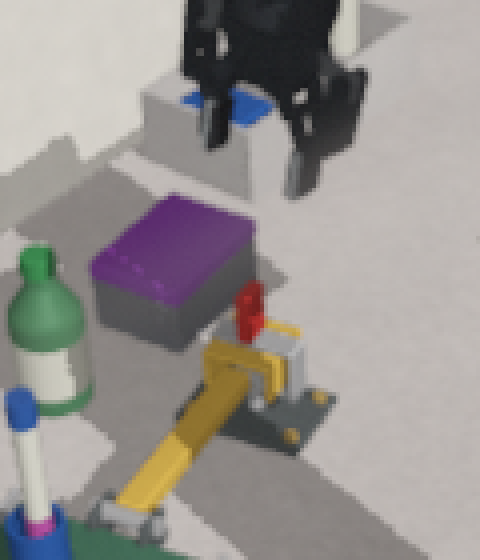

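```bash
python3 - <<'E'
from h import *
R0,p0,st=cur()
R=Rt(1.775,0);g=np.array([.655,-.033,.20]);print(delta(R0,p0,R,g+.05*R[:,2]))
E
```

```text
[-8.33  6.2  14.58 -0.05  0.07 -1.81]
```

Request:
play_rows(motion="-3 2.2 5 0 0 0 0.8;-6 4.4 10 0 0 -0.5 0.8;-8.3 6.2 14.6 0 0 -1 0.8;-8.3 6.2 14.6 0 0 -1 0.8;-8.3 6.2 14.6 0 0 -1 0.8;-8.3 6.2 14.6 0 0 -1 0.8")

```text
time: 13.87
eef_pos: [0.6549, -0.0336, 0.1575]
tcp_rot: [-3.141, -0.001, 1.773]
force: [0.1, -0.1, -0.2]
gripper_width: 0.0685
```

```bash
python3 - <<'E'
from h import *
R0,p0,st=cur();print(p0,st["qpos"],st["tcp_rot"],st["gripper_width"])
W=cam("wrist");crop(W,(180,130,360,290),4,"w14.png")
X=np.array([.655,-.033,0]);
for z in (.073,.113): print(proj(W,X+[0,0,z]))
print(proj(W,[p0-.05*R0[:,2],p0-.033*R0[:,2],p0]))
E
```

```text
[ 0.6549 -0.0336  0.1575] [-0.138   0.3343  1.1556  0.0007  1.6526 -0.3405] [-3.1408 -0.001   1.7734] 0.06851320789777937
[[278.4164 201.1812]]
[[278.6298 219.2902]]
[[279.046  300.7914]
 [278.8256 279.7241]
 [278.5002 248.7659]]
```

View pics/w14.png

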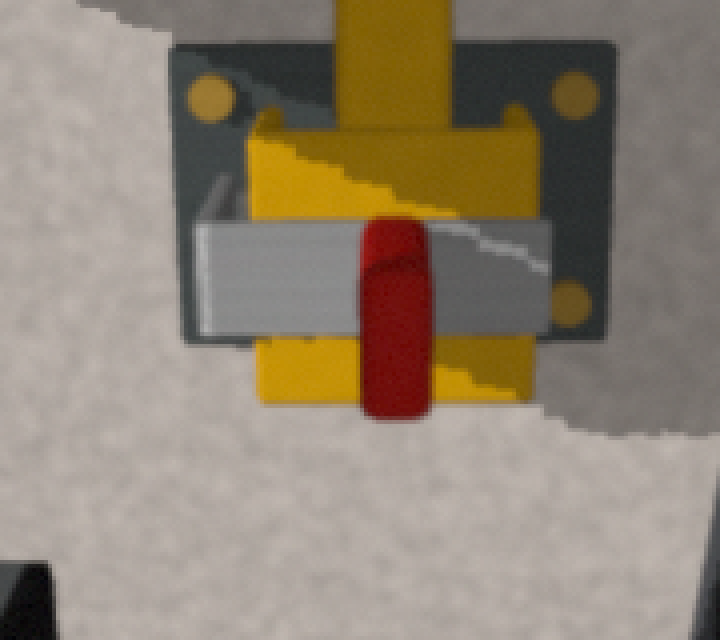

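The jaws are aligned with the tab in yaw and centred in x, and the tab's top face is at (279,215). It needs about 2 mm in +y. Descending now.

Request:
play_rows(motion="0 0 0 0 0.2 -3 0.7;0 0 0 0 0.2 -6 0.6;0 0 0 0 0.2 -8.5 0.6;0 0 0 0 0.2 -10 0.6;0 0 0 0 0.2 -10.7 0.6;0 0 0 0 0.2 -10.7 0.6;0 0 0 0 0.2 -10.7 0.6")

```text
time: 14.5
eef_pos: [0.655, -0.0318, 0.0506]
tcp_rot: [-3.14, -0.001, 1.774]
force: [-0.3, -0.1, -0.3]
gripper_width: 0.051
```

```bash
python3 - <<'E'
from h import *
R0,p0,st=cur();print(p0,st["force"],st["gripper_width"])
W=cam("wrist");cv2.imwrite("pics/w15.png",W["im"][:,:,::-1]);S=cam("side");crop(S,(210,150,300,240),6,"s15.png")
E
```

```text
[ 0.655  -0.0318  0.0506] [-0.3351 -0.1361 -0.2749] 0.05103197149710999
```

View pics/w15.png

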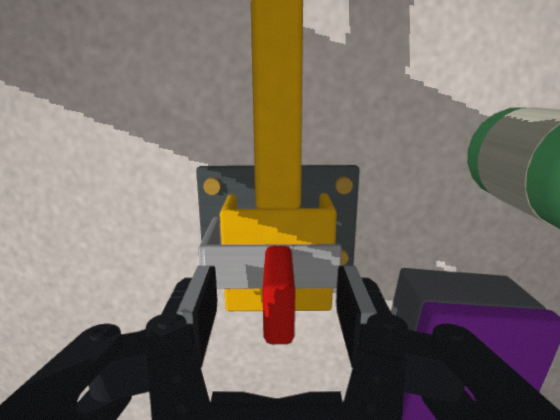

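View pics/s15.png

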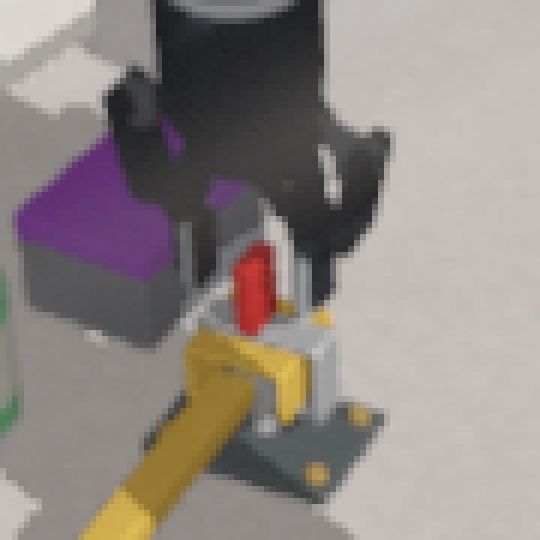

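Request:
play_rows(motion="0 0 0 0 0 0 0;0 0 0 0 0 0 0;0 0 0 0 0 0 0;0 0 0 0 0 0 0;0 0 0 0 0 0 0;0 0 0 0 0 0 0;0 0 0 0 0 0 0", grip_force=80)

```text
time: 15.18
eef_pos: [0.6558, -0.0311, 0.0506]
tcp_rot: [-3.142, -0.0, 1.776]
force: [2.4, -0.1, 3.9]
gripper_width: 0.0109
```

```bash
python3 - <<'E'
from h import *
R0,p0,st=cur();print(p0,st["force"],st["moment"],st["gripper_width"])
W=cam("wrist");cv2.imwrite("pics/w16.png",W["im"][:,:,::-1]);S=cam("side");crop(S,(210,150,300,240),6,"s16.png")
# pull and arc: hinge
c,s=np.cos(.204),np.sin(.204);ex=np.array([c,s,0]);ey=np.array([-s,c,0])
print("pull 1.7cm",-1.7*ex)
for th in (.1,.2,.3,.4,.45):
    # TCP relative to hinge in (y',z): (-.180.., z-.05)
    ry,rz=-.182,p0[2]-.05
    y=ry*np.cos(th)+rz*np.sin(th); z=-ry*np.sin(th)+rz*np.cos(th)
    sh=-1.7*ex+ey*(y-ry)*100; print(th,np.round(np.r_[np.degrees(-th)*ex,sh[:2],(z-rz)*100],2))
E
```

```text
[ 0.6558 -0.0311  0.0506] [ 2.3552 -0.0934  3.9169] [ 0.0985 -0.3896  0.1296] 0.010918230576322357
pull 1.7cm [-1.6647 -0.3444 -0.    ]
0.1 [-5.61 -1.16 -0.   -1.68 -0.25  1.82]
0.2 [-11.22  -2.32  -0.    -1.74   0.02   3.61]
0.3 [-16.83  -3.48  -0.    -1.83   0.47   5.38]
0.4 [-22.44  -4.64  -0.    -1.96   1.09   7.08]
0.45 [-25.25  -5.22  -0.    -2.04   1.46   7.91]
```

View pics/w16.png

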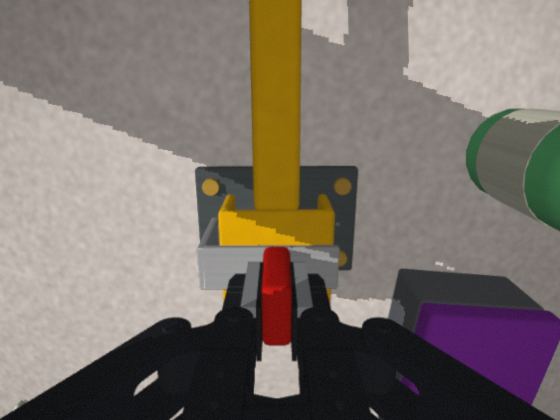

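View pics/s16.png

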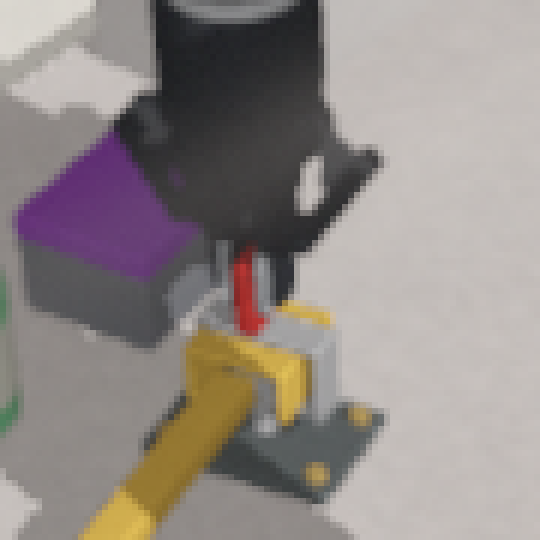

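The tab is gripped (10.9 mm). Pulling the latch about 15 mm along trolley -x.

Request:
play_rows(motion="0 0 0 -0.4 -0.1 0 0;0 0 0 -0.8 -0.2 0 0;0 0 0 -1.2 -0.25 0 0;0 0 0 -1.5 -0.3 0 0;0 0 0 -1.5 -0.3 0 0;0 0 0 -1.5 -0.3 0 0;0 0 0 -1.5 -0.3 0 0")

```text
time: 15.87
eef_pos: [0.6416, -0.0342, 0.0506]
tcp_rot: [3.139, 0.0, 1.776]
force: [5.9, 1.2, 3.7]
gripper_width: 0.0103
```

```bash
python3 - <<'E'
from h import *
R0,p0,st=cur();print(p0,st["force"],st["moment"],st["gripper_width"])
W=cam("wrist");cv2.imwrite("pics/w17.png",W["im"][:,:,::-1])
E
```

```text
[ 0.6416 -0.0342  0.0506] [5.9027 1.2487 3.7091] [ 0.2538 -1.1369  0.1751] 0.010261507355630122
```

View pics/w17.png

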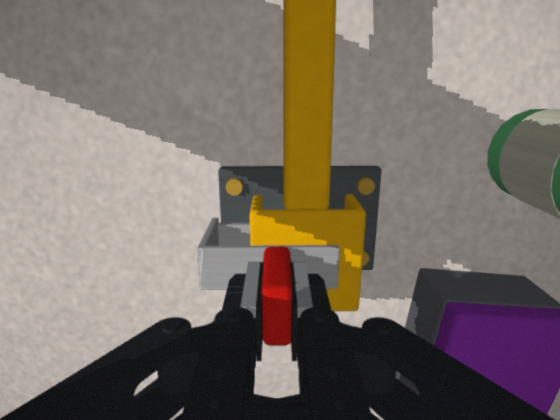

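The slide and tab have moved about 14 mm relative to the coupler, at the expected ~6 N. Lifting along the hinge arc.

Request:
play_rows(motion="-1.9 -0.4 0 0 0.02 0.6 0;-3.7 -0.8 0 0 0.05 1.2 0;-5.6 -1.2 0 -0.02 0.09 1.8 0;-7.5 -1.5 0 -0.04 0.16 2.4 0;-9.3 -1.9 0 -0.06 0.25 3 0;-11.2 -2.3 0 -0.08 0.36 3.6 0;-13.1 -2.7 0 -0.11 0.5 4.2 0;-15 -3.1 0 -0.14 0.65 4.8 0;-16.8 -3.5 0 -0.17 0.81 5.4 0;-18.7 -3.9 0 -0.21 1 6 0;-20.6 -4.3 0 -0.25 1.2 6.5 0;-22.4 -4.6 0 -0.3 1.43 7.1 0")

```text
time: 16.92
eef_pos: [0.6378, -0.0205, 0.12]
tcp_rot: [-3.14, 0.401, 1.776]
force: [7.6, -0.0, -1.1]
gripper_width: 0.0108
```

Request:
play_rows(motion="0 0 0 0 0 0 0;0 0 0 0 0 0 0;0 0 0 0 0 0 0;0 0 0 0 0 0 0")

```text
time: 17.25
eef_pos: [0.6381, -0.0205, 0.1198]
tcp_rot: [-3.141, 0.4, 1.776]
force: [7.9, -0.6, -1.3]
gripper_width: 0.0107
```

```bash
python3 - <<'E'
from h import *
R0,p0,st=cur();print(p0,st["force"],st["moment"],st["gripper_width"])
W=cam("wrist");cv2.imwrite("pics/w18.png",W["im"][:,:,::-1]);S=cam("side");crop(S,(150,140,310,320),3,"s18.png")
T=cam("top");crop(T,(150,140,330,300),4,"t18.png")
E
```

```text
[ 0.6381 -0.0205  0.1198] [ 7.8738 -0.6376 -1.3017] [ 0.2555 -1.2833  0.6463] 0.010714430770034441
```

View pics/w18.png

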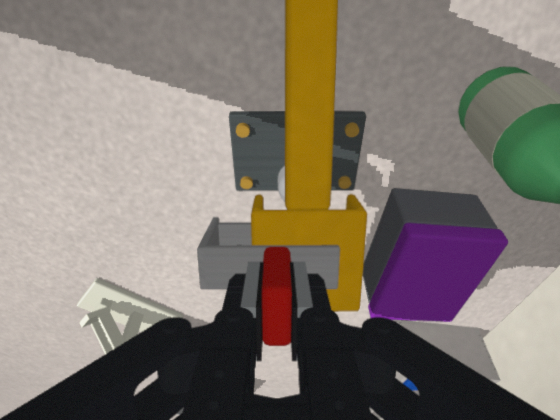

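View pics/s18.png

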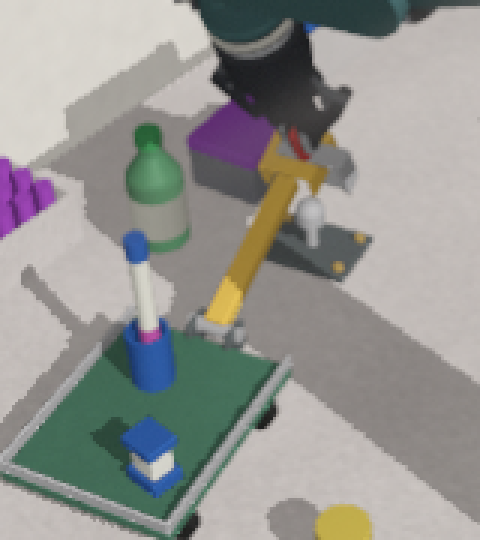

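View pics/t18.png

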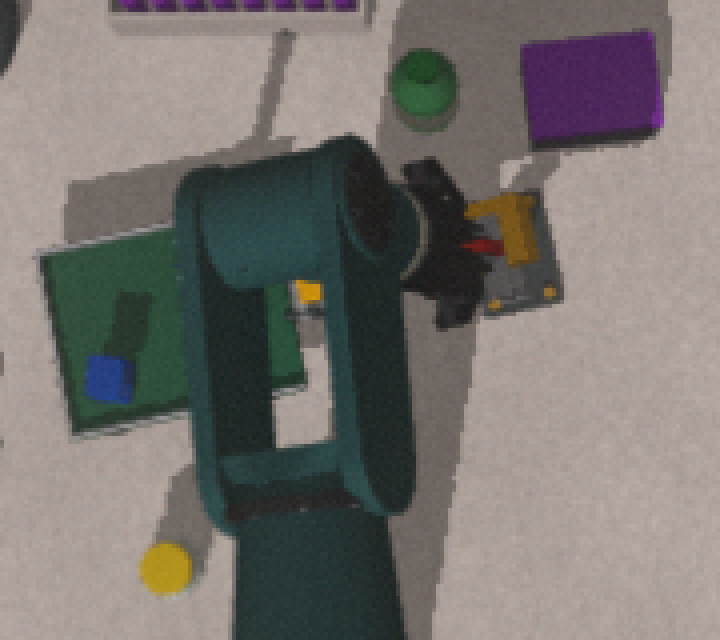

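The tongue is raised off the visible ball at 0.40 rad (about 69 mm). The latch is still pulled, the tube is upright and the bystanders are where they were. Handing in.

```bash
python3 - <<'E'
from bench import bot
print(bot.finish_job())
st=bot.read_state();print(st["time"],st["eef_pos"],st["gripper_width"])
E
```

```text
the job is handed in; nothing more can be done
None
the job is handed in; nothing more can be done
```

The job is handed in at about 17 s of robot time. The tube stands upright, cap up, in the blue cup and released. The tongue is held raised by its latch tab in the gripper.

- **Tube:** My first grasp closed on nothing. The pad tips turned out to be about 33 mm behind the reported TCP, so they shut just above the tube. I opened, went 3 cm deeper and gripped it on the second try. I stood it up and set it on the cup floor until it touched at 2.6 N. It was still upright in the last side view.
- **Hitch:** I gripped the tab at 80 N and pulled it about 14 mm, against roughly 6 N of spring. I then lifted along the hinge arc to 0.40 rad, which puts the coupler about 69 mm higher by geometry. I did not measure that height in the images, but they show it well clear of the ball.
- **Last checks:** The gripper was still closed on the tab (10.7 mm) and the pose was steady over the last third of a second. The wrist force was about 8 N.
- **Bystanders:** The reagent bottle, tip box, cartridge and jar looked unmoved. I did not re-check the dish and sanitiser in the final pictures, but the arm touched neither.

No check was left failing at the end. I could not read the state after handing in, so the final second is unchecked.

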